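Sweep loose capacitors into the scoop tray

ROBOT

A 6-joint arm with a two-finger parallel gripper is mounted at the origin on the work surface. World frame = base frame: x ahead of the robot, y to its left, z up, the work surface at z = 0. Lengths are in m, angles in rad, forces in N, time in s.
With the tool pointing down it reaches from about 0.35 to 0.975 m from the base axis. Payload 4.9 kg.
Tool frame: the origin (TCP) lies at the very end of the fingers, on their centre line; the grasp point (between the pads) lies ctrl.hold_point_z behind it (ctrl.hold_point_z is the distance from the TCP to the grasp point, in m); z points along the fingers, y is the line along which they close (so a half turn about z gives the same grasp; the last joint's range is limited). The gripper opens to 85 mm and grips with 20 to 120 N. Pads are 22 mm wide; open, the fingers measure 114 mm over their backs; the gripper's body (76 mm by 85 mm) begins 54 mm behind the grasp point. The pads swing forward as they close: fully open they stand 13 mm farther back than shut.
Start: joints at [1.06, 0.053, 1.613, -0, 1.476, -0.119], TCP at [0.239, 0.578, 0.231] pointing down, gripper open.
Joint ranges: [-3.01, 3.01], [-1.01, 2.22], [0.06, 2.58], [-1.02, 4.17], [0.09, 2.62], [-3.14, 3.14]. Speed limits (rad/s): [2.57, 2.57, 3.14, 3.14, 3.14, 3.14].

INTERFACE

Orientations are given as a rotation vector (axis times angle).
In Python, from station import ctrl gives the robot as it stands. The module is installed in compiled form; this text tells all that it offers.
- The arm moves only by the tool jog_arm, never from a script. Its argument "deltas" is a list of rows, each a list of 3 entries, a list of its own where there are three numbers: the closure, from -1 (fully open) to 1 (shut), then the shift along the world's x, y, z scaled (see below), then the turn, a rotation vector about the world's x, y, z scaled (see below). A call has 1 to 12 rows; each row is the pose to reach, as a shift and turn from the pose commanded when the call began, turning the shorter way round; what a row does not reach only later rows make up. The controller multiplies each number of a shift by 0.4 m and each number of a turn by 180 degrees. A row lasts 1/12 s, in which the tool goes at most 41.7 mm and 7.16 degrees, less where a joint would pass 70% of its speed; a pose out of reach is approached as far as the arm can. A call with a number of a shift or a turn outside -1 to 1 is refused whole. A call with a gripper value outside its range is refused whole. The fingers move at their own pace and stop on an object; "squeeze" is the grip in N (left out, the last holds). Time passes only in rows, so rows that repeat a pose let the fingers close. It gives the time, the measured TCP pose, the force, the opening and the grip force at its end, in the units of the state.
- ctrl.get_obs(): the state, without advancing time (a new reading comes with each control period).
- ctrl.get_image(name): name is "scene" or "top"; returns the picture (400x640x3 uint8, red, green, blue); there is no depth.
- ctrl.get_calibration(name): a dict with "K" (3x3 intrinsics, pixels), "extrinsics" (4x4, takes a point from world to camera coordinates). Camera axes: x right, y down, z forward; pixel columns grow to the right and rows downward; lengths in m; the calibration is good to about 2 mm. A picture is of the moment at which its call begins. get_calibration takes no time and is no camera call.
- ctrl.finish_job(): hands the job in; it is judged then, once.
The state is a dict: "t": time; "q": joint angles; "dq": joint speeds; "effort": joint torques, N m; "tool_pos": TCP position; "tool_rot": TCP orientation; "contact_force": force on the tool from outside, world axes, zero at the start; "wrist_torque": the same for the moment, N m; "opening": finger opening in m; "grip_force": force on a finger pad.
Only numpy, scipy, OpenCV 4.12 (cv2) and the standard library are available. Lean on these libraries where they do the work, as an engineer would, in place of code of your own. Each camera call takes 0.05 s, during which the arm holds its last target. There are 200 camera calls.

TASK

Clear the blue bench mat: with the fingertips, gently sweep the three loose yellow capacitors across the mat and in through the open side of the red scoop tray, until each one lies wholly inside on the tray's floor. Only push them - do not grip, press down on or lift any - and leave the flux jar, the black part, the tip cleaner, the solder spool and the cutters where they are.

Things in the scene. Friction and masses are not known exactly. Their poses are not given: they have to be found in the camera images.
- cap_a: yellow box-shaped film capacitor lying flat on the mat, 32 (its x) x 24 (its y) x 16 mm (its z, up), about 20 g, slides freely; two short thin leads at its +x end (look only). Origin at its centre, 11 mm above the table (8 mm above the mat). One of three alike, loose.
- cap_b: yellow box-shaped film capacitor lying flat on the mat, 32 (its x) x 24 (its y) x 16 mm (its z, up), about 20 g, slides freely; two short thin leads at its +x end (look only). Origin at its centre, 11 mm above the table (8 mm above the mat). One of three alike, loose.
- cap_c: yellow box-shaped film capacitor lying flat on the mat, 32 (its x) x 24 (its y) x 16 mm (its z, up), about 20 g, slides freely; two short thin leads at its +x end (look only). Origin at its centre, 11 mm above the table (8 mm above the mat). One of three alike, loose.
- tray: red scoop tray fixed to the blue mat, 100 (its x) x 180 mm (its y); 25 mm high, 4 mm thick walls at the back (+x) and both y sides. The -x side is an open mouth, 172 mm wide, no lip, floor flush with the mat. Origin under its centre on the mat's flat top, 3 mm above the table; mouth at x = -50 mm of its frame, back wall's inside at +46, side walls' insides at y = +-86 mm.
- flux: small round flux jar with green cap, 34 mm diameter, 40 mm tall, standing loose on the mat among the capacitors; leave alone. Origin at the centre of its underside.
- relay: black box-shaped part of the same size as the yellow ones (32 x 24 x 16 mm), loose on the mat; leave alone. Origin at its centre.
- cleaner: brass soldering-tip cleaner, round pot of 60 mm diameter with a domed top, 46 mm tall, loose on the mat; leave alone. Origin at the centre of its underside.
- spool: steel solder spool standing on end, 56 mm diameter, 35 mm tall, loose on the mat; leave alone. Origin at the centre of its underside.
- cutters: side cutters with yellow handles lying on the mat, about 130 mm long along their x (jaws at +x, to +63 mm; handle ends at -66 mm), 52 mm wide, 12 mm tall; leave alone. Origin on the mat's top, near the middle of their length.

How it is judged:
By the outcome, as a careful person would: the job done as asked, in the order asked, and still so for the second after the job is handed in, with the robot touching nothing.
It also fails if it takes over 72 s, if anything falls off the work surface, if the arm or the gripper's body presses on something with over 40 N, if the wrist force passes 120 N, or if a joint passes its speed limit or range.

## Working session

There is one attempt and no reset: what is moved stays moved. The work goes in short steps, Python scripts to look and compute and a tool call to move; the robot and the scene stay as the last step left them, time stands still between calls to the robot, and variables do not carry over. Pictures are saved under pics/ and viewed, at most 10 in all, crops included, and the job is handed in when it is done.

Besides the shell and the picture viewer there is one more tool, called after "Call:" as name(argument=value, ...) on one line, values as JSON. jog_arm: Moves the arm, as the interface text tells. Its arguments: {"type":"object","properties":{"deltas":{"type":"array","items":{"type":"array"}},"squeeze":{"type":"number"}},"required":["deltas"]}

```bash
mkdir -p pics; python3 - <<'E'
from station import ctrl
import cv2,numpy as np
for n in("top","scene"):
    cv2.imwrite(f"pics/{n}0.png",ctrl.get_image(n)[...,::-1])
    c=ctrl.get_calibration(n);print(n,np.round(c["K"],1).tolist(),np.round(c["extrinsics"],3).tolist())
o=ctrl.get_obs();print(o["t"],o["tool_pos"],o["tool_rot"],o["opening"],ctrl.hold_point_z)
E
```

```text
top [[365.6, 0.0, 311.3], [0.0, 365.6, 199.2], [0.0, 0.0, 1.0]] [[0.014, -1.0, -0.01, -0.015], [-0.991, -0.012, -0.131, 0.552], [0.131, 0.012, -0.991, 0.751], [0.0, 0.0, 0.0, 1.0]]
scene [[462.2, 0.0, 325.1], [0.0, 462.2, 203.9], [0.0, 0.0, 1.0]] [[0.854, 0.52, 0.021, -0.471], [0.323, -0.499, -0.804, -0.148], [-0.408, 0.693, -0.594, 1.171], [0.0, 0.0, 0.0, 1.0]]
0.1 [0.23837829 0.57713115 0.2301344 ] [-6.11427087e-01 -3.08092164e+00  2.88390617e-03] 0.08546272486583295 0.0187
```

View pics/top0.png

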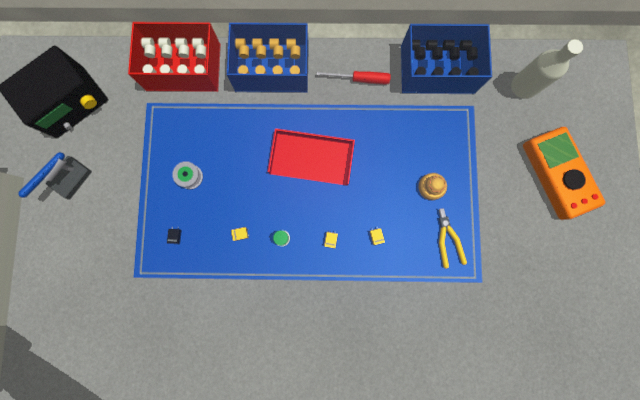

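View pics/scene0.png

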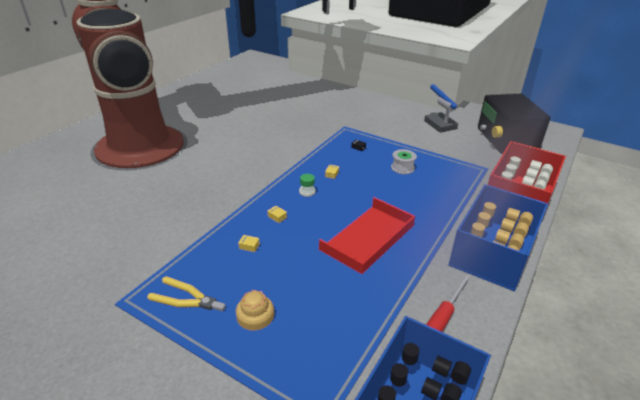

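The top view shows capacitors at about (240,234), (331,240) and (377,237), the jar at (281,238) and the relay at (174,236). The tray mouth is the lower edge of the tray, from (268,178) to (349,185). The scene view agrees with this.

```bash
cat > h.py <<'E'
from station import ctrl
import cv2,numpy as np
def w(n,uv,z):
    c=ctrl.get_calibration(n);E=np.array(c["extrinsics"]);R,t=E[:3,:3],E[:3,3]
    o=-R.T@t;d=R.T@np.linalg.solve(c["K"],[uv[0],uv[1],1.]);return (o+d*(z-o[2])/d[2])[:2]
def blobs(im,lo,hi,amin=40):
    m=cv2.inRange(cv2.cvtColor(im,cv2.COLOR_RGB2HSV),lo,hi)
    k=cv2.findContours(m,cv2.RETR_EXTERNAL,cv2.CHAIN_APPROX_NONE)[0]
    return [x for x in k if cv2.contourArea(x)>=amin]
def caps(im=None):
    im=ctrl.get_image("top") if im is None else im
    out=[]
    for k in blobs(im,(20,120,120),(35,255,255),60):
        if not 60<cv2.contourArea(k)<350: continue
        p=np.array([w("top",q[0],.019) for q in k]);r=cv2.minAreaRect((p*1000).astype(np.float32))
        out.append((cv2.contourArea(k),np.round(r[0],0),np.round(r[1],0),round(r[2])))
    return out
E
python3 - <<'E'
from h import *
im=ctrl.get_image("top")
for c in caps(im): print(c)
for k in blobs(im,(0,150,60),(8,255,255),1000)+blobs(im,(170,150,60),(180,255,255),1000):
    x,y,ww,h=cv2.boundingRect(k); print("red",x,y,ww,h)
for n,u in dict(TL=(274,130),TR=(354,139),BL=(268,178),BR=(348,185)).items(): print(n,w("top",u,.028 if n[0]=='T' else .003 ))
for n,u,z in [("jar",(281,238),.043),("relay",(174,236),.019),("cleaner",(433,186),.03),("spool",(186,174),.038),("cutTip",(443,210),.01),("cutend",(446,266),.01)]: print(n,w("top",u,z))
b=im[100:290,130:490]
cv2.imwrite("pics/crop.png",cv2.resize(im[120:260,220:400],None,fx=4.4,fy=4.2,interpolation=2)[...,::-1])
E
```

```text
(102.5, array([466., -50.]), array([23., 31.]), 81)
(112.5, array([ 475., -150.]), array([30., 25.]), 17)
(113.5, array([477., 149.]), array([23., 32.]), 15)
(159.5, array([ 454., -293.]), array([86., 16.]), 3)
(165.0, array([ 461., -324.]), array([86., 16.]), 23)
(137.5, array([775., 509.]), array([35., 27.]), 47)
(69.0, array([913., 122.]), array([41., 20.]), 20)
red 128 22 92 69
red 268 129 87 56
TL [0.70788645 0.07775233]
TR [ 0.68901855 -0.10063416]
BL [0.60355846 0.09133725]
BR [ 0.58961655 -0.08959464]
jar [0.46788711 0.05486873]
relay [0.46970914 0.29057788]
cleaner [ 0.5849181  -0.27162915]
spool [0.6036899  0.26548342]
cutTip [ 0.53490911 -0.2984983 ]
cutend [ 0.41316569 -0.30089171]
```

View pics/crop.png

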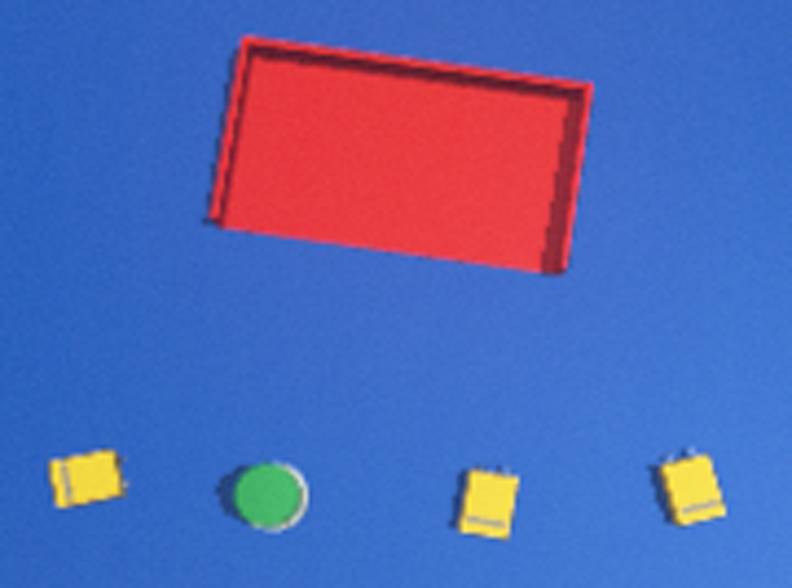

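Call:
jog_arm(deltas=[[0.7,[0.25,-0.8,-0.1],[0,0,0.094]],[0.7,[0.25,-0.8,-0.1],[0,0,0.094]],[0.7,[0.25,-0.8,-0.1],[0,0,0.094]],[0.7,[0.25,-0.8,-0.1],[0,0,0.094]],[0.7,[0.25,-0.8,-0.1],[0,0,0.094]],[0.7,[0.25,-0.8,-0.1],[0,0,0.094]],[0.7,[0.25,-0.8,-0.1],[0,0,0.094]],[0.7,[0.25,-0.8,-0.1],[0,0,0.094]],[0.7,[0.25,-0.8,-0.1],[0,0,0.094]],[0.7,[0.25,-0.8,-0.1],[0,0,0.094]]])

```text
t: 0.98
tool_pos: [0.339, 0.2557, 0.1907]
tool_rot: [-0.159, -3.137, 0.0]
contact_force: [0.5, 0.6, 0.0]
opening: 0.0126
grip_force: 0.0
```

Call:
jog_arm(deltas=[[0.7,[0.215,-0.762,-0.25],[0,0,0]],[0.7,[0.215,-0.762,-0.25],[0,0,0]],[0.7,[0.215,-0.762,-0.25],[0,0,0]],[0.7,[0.215,-0.762,-0.25],[0,0,0]],[0.7,[0.215,-0.762,-0.25],[0,0,0]],[0.7,[0.215,-0.762,-0.25],[0,0,0]],[0.7,[0.215,-0.762,-0.25],[0,0,0]],[0.7,[0.215,-0.762,-0.25],[0,0,0]],[0.7,[0.215,-0.762,-0.25],[0,0,0]],[0.7,[0.215,-0.762,-0.25],[0,0,0]],[0.7,[0.215,-0.762,-0.25],[0,0,0]]])

```text
t: 1.9
tool_pos: [0.425, -0.0461, 0.0913]
tool_rot: [-0.15, -3.138, -0.001]
contact_force: [0.3, -0.2, 0.4]
opening: 0.013
grip_force: 0.0
```

Call:
jog_arm(deltas=[[0.7,[0,0,-0.06],[0,0,0]],[0.7,[0,0,-0.11],[0,0,0]],[0.7,[0,0,-0.16],[0,0,0]],[0.7,[0,0,-0.19],[0,0,0]],[0.7,[0,0,-0.2],[0,0,0]],[0.7,[0,0,-0.2],[0,0,0]],[0.7,[0,0,-0.2],[0,0,0]]])

```text
t: 2.48
tool_pos: [0.4254, -0.0462, 0.0122]
tool_rot: [0.148, 3.137, -0.0]
contact_force: [0.6, 0.5, 0.2]
opening: 0.0128
grip_force: 0.0
```

Call:
jog_arm(deltas=[[0.7,[0.01,-0.004,-0.007],[0,0,0]],[0.7,[0.028,-0.006,-0.007],[0,0,0]],[0.7,[0.046,-0.008,-0.007],[0,0,0]],[0.7,[0.064,-0.008,-0.007],[0,0,0]],[0.7,[0.082,-0.008,-0.007],[0,0,0]],[0.7,[0.1,-0.009,-0.007],[0,0,0]],[0.7,[0.12,-0.009,-0.007],[0,0,0]],[0.7,[0.14,-0.01,-0.007],[0,0,0]],[0.7,[0.16,-0.01,-0.007],[0,0,0]],[0.7,[0.18,-0.011,-0.007],[0,0,0]],[0.7,[0.2,-0.012,-0.007],[0,0,0]],[0.7,[0.22,-0.012,-0.007],[0,0,0]]])

```text
t: 3.48
tool_pos: [0.5135, -0.052, 0.0084]
tool_rot: [0.152, 3.138, -0.0]
contact_force: [0.7, 0.1, 0.4]
opening: 0.0128
grip_force: 0.1
```

```bash
python3 - <<'E'
from h import *
im=ctrl.get_image("top")
for c in caps(im)[:6]: print(c)
print(ctrl.get_obs()["tool_pos"])
a=im[110:260,160:400]; b=ctrl.get_image("scene")[130:280,200:440]
cv2.imwrite("pics/c1.png",cv2.resize(np.vstack([a,b]),None,fx=2,fy=2)[...,::-1])
E
```

```text
(156.5, array([ 454., -292.]), array([86., 16.]), 2)
(116.5, array([477., 148.]), array([23., 33.]), 15)
(164.0, array([ 461., -324.]), array([86., 16.]), 23)
(78.0, array([ 594., -286.]), array([22., 23.]), 88)
(147.0, array([775., 508.]), array([35., 29.]), 47)
(68.0, array([913.,  41.]), array([43., 22.]), 26)
[ 0.51499183 -0.05222681  0.00897159]
```

View pics/c1.png

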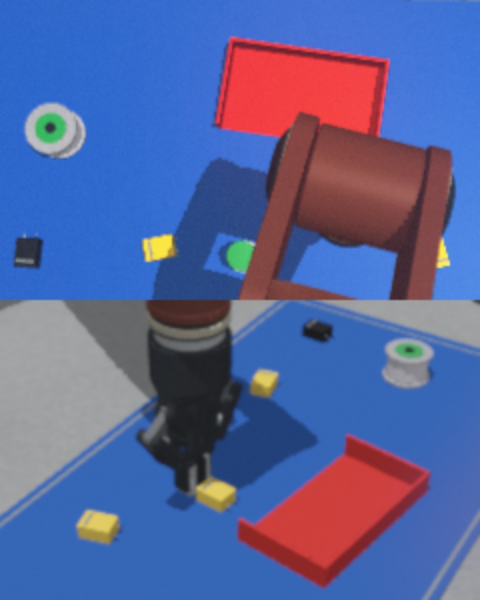

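The upper crop shows the arm hiding the middle of the mat. The lower (scene) crop shows the capacitor square against the fingertips at (216,494), heading for the mouth.

Call:
jog_arm(deltas=[[0.7,[0.02,0,0],[0,0,0]],[0.7,[0.04,-0.001,0],[0,0,0]],[0.7,[0.06,-0.001,0],[0,0,0]],[0.7,[0.08,-0.002,0],[0,0,0]],[0.7,[0.1,-0.002,0],[0,0,0]],[0.7,[0.12,-0.003,0],[0,0,0]],[0.7,[0.14,-0.003,0],[0,0,0]],[0.7,[0.16,-0.004,0],[0,0,0]],[0.7,[0.18,-0.004,0],[0,0,0]],[0.7,[0.2,-0.005,0],[0,0,0]],[0.7,[0.22,-0.005,0],[0,0,0]],[0.7,[0.24,-0.005,0],[0,0,0]]])

```text
t: 4.58
tool_pos: [0.6095, -0.054, 0.0085]
tool_rot: [0.152, 3.138, -0.0]
contact_force: [-0.1, -0.2, 0.1]
opening: 0.0127
grip_force: 0.2
```

Call:
jog_arm(deltas=[[0.7,[0.012,0,0],[0,0,0]],[0.7,[0.018,0,0],[0,0,0]],[0.7,[-0.01,0,0],[0,0,0]],[0.7,[-0.03,0,0.03],[0,0,0]],[0.7,[-0.05,0,0.12],[0,0,0]],[0.7,[-0.1,-0.03,0.18],[0,0,0]],[0.7,[-0.17,-0.1,0.18],[0,0,0]],[0.7,[-0.23,-0.17,0.18],[0,0,0]],[0.7,[-0.29,-0.24,0.18],[0,0,0]],[0.7,[-0.34,-0.31,0.18],[0,0,0]],[0.7,[-0.34,-0.36,0.18],[0,0,0]],[0.7,[-0.34,-0.36,0.18],[0,0,0]]])

```text
t: 5.58
tool_pos: [0.4718, -0.201, 0.081]
tool_rot: [0.158, 3.137, -0.003]
contact_force: [0.6, -0.5, 0.1]
opening: 0.0126
grip_force: 0.0
```

```bash
python3 - <<'E'
from h import *
im=ctrl.get_image("top")
for c in caps(im)[:6]: print(c)
print(ctrl.get_obs()["tool_pos"])
E
```

```text
(111.5, array([ 475., -151.]), array([30., 25.]), 15)
(113.5, array([477., 149.]), array([23., 32.]), 15)
(120.0, array([642., -54.]), array([23., 31.]), 84)
(148.0, array([775., 508.]), array([35., 29.]), 47)
(74.0, array([914.,  41.]), array([43., 20.]), 26)
(86.0, array([913.,  80.]), array([45., 20.]), 26)
[ 0.47235074 -0.19939877  0.080883  ]
```

Call:
jog_arm(deltas=[[0.7,[0.003,0,-0.06],[0,0,0]],[0.7,[0.003,0,-0.11],[0,0,0]],[0.7,[0.003,0,-0.15],[0,0,0]],[0.7,[0.003,0,-0.17],[0,0,0]],[0.7,[0.003,0.0,-0.18],[0,0,0]],[0.7,[0.005,0.02,-0.18],[0,0,0]],[0.7,[0.007,0.04,-0.18],[0,0,0]],[0.7,[0.009,0.055,-0.18],[0,0,0]],[0.7,[0.01,0.07,-0.18],[0,0,0]],[0.7,[0.012,0.085,-0.18],[0,0,0]],[0.7,[0.013,0.1,-0.18],[0,0,0]],[0.7,[0.015,0.115,-0.18],[0,0,0]]])

```text
t: 6.63
tool_pos: [0.4791, -0.1516, 0.0091]
tool_rot: [0.151, 3.137, -0.001]
contact_force: [-1.0, -0.5, 0.8]
opening: 0.0127
grip_force: 0.5
```

Call:
jog_arm(deltas=[[0.7,[0.002,0.02,0],[0,0,0]],[0.7,[0.004,0.04,0],[0,0,0]],[0.7,[0.006,0.06,0],[0,0,0]],[0.7,[0.008,0.08,0],[0,0,0]],[0.7,[0.01,0.1,0],[0,0,0]],[0.7,[0.012,0.12,0],[0,0,0]],[0.7,[0.014,0.14,0],[0,0,0]],[0.7,[0.016,0.16,0],[0,0,0]],[0.7,[0.018,0.18,0],[0,0,0]],[0.7,[0.02,0.2,0],[0,0,0]],[0.7,[0.021,0.215,0],[0,0,0]],[0.7,[0.021,0.215,0],[0,0,0]]])

```text
t: 7.63
tool_pos: [0.4872, -0.0648, 0.0085]
tool_rot: [0.15, 3.138, 0.001]
contact_force: [-0.2, 0.0, 1.0]
opening: 0.0129
grip_force: 0.4
```

```bash
python3 - <<'E'
from h import *
print(ctrl.get_obs()["tool_pos"])
b=ctrl.get_image("scene")[130:280,180:420]
cv2.imwrite("pics/c2.png",cv2.resize(b,None,fx=2.5,fy=2.5)[...,::-1])
E
```

```text
[ 0.48716744 -0.06475911  0.00849641]
```

View pics/c2.png

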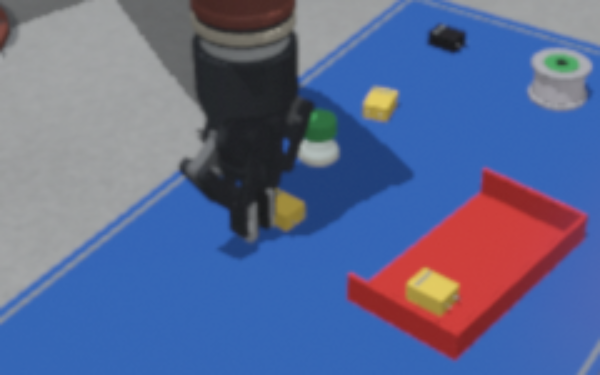

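The scene crop shows one capacitor inside the tray at (432,290). The second is beside the finger at (287,210), and the jar at (320,140) hasn't moved.

Call:
jog_arm(deltas=[[0.7,[0,-0.02,0],[0,0,0]],[0.7,[0,-0.05,0.03],[0,0,0]],[0.7,[0,-0.07,0.1],[0,0,0]],[0.7,[-0.03,-0.14,0.17],[0,0,0.03]],[0.7,[-0.08,-0.23,0.17],[0,0,0.055]],[0.7,[-0.13,-0.31,0.17],[0,0,0.055]],[0.7,[-0.14,-0.36,0.17],[0,0,0.055]],[0.7,[-0.14,-0.36,0.17],[0,0,0.055]]])

```text
t: 8.35
tool_pos: [0.4297, -0.2141, 0.0775]
tool_rot: [-0.111, 3.139, -0.003]
contact_force: [0.3, 0.4, 0.2]
opening: 0.0125
grip_force: 0.0
```

```bash
python3 - <<'E'
from h import *
im=ctrl.get_image("top")
for c in caps(im)[:6]: print(c)
o=ctrl.get_obs();print(o["tool_pos"],o["tool_rot"])
for k in blobs(im,(50,100,60),(85,255,255),40):
    (u,v),r=cv2.minEnclosingCircle(k);print("green",u,v,r)
E
```

```text
(112.5, array([477., 149.]), array([23., 32.]), 15)
(104.0, array([491., -33.]), array([23., 31.]), 83)
(81.5, array([ 594., -286.]), array([22., 22.]), 1)
(119.0, array([643., -54.]), array([23., 31.]), 84)
(147.0, array([775., 508.]), array([35., 29.]), 47)
(71.0, array([914.,  40.]), array([42., 20.]), 26)
[ 0.43015278 -0.21236023  0.07714838] [-1.12131606e-01  3.13911644e+00 -7.08456356e-05]
green 280.0 237.5 7.159010887145996
green 184.91510009765625 173.8018798828125 7.61891508102417
green 558.0 150.0 19.924957275390625
green 53.5 116.0 19.780139923095703
```

Call:
jog_arm(deltas=[[0.7,[0.02,0.1,0],[0,0,0]],[0.7,[0.04,0.2,0],[0,0,0]],[0.7,[0.04,0.3,0],[0,0,0]],[0.7,[0.04,0.38,0],[0,0,0]],[0.7,[0.04,0.43,0],[0,0,0]],[0.7,[0.04,0.448,-0.02],[0,0,0]],[0.7,[0.04,0.448,-0.08],[0,0,0]],[0.7,[0.04,0.448,-0.13],[0,0,0]],[0.7,[0.04,0.448,-0.16],[0,0,0]],[0.7,[0.04,0.448,-0.17],[0,0,0]],[0.7,[0.04,0.448,-0.17],[0,0,0]]])

```text
t: 9.32
tool_pos: [0.4457, -0.0307, 0.0069]
tool_rot: [0.119, -3.136, -0.002]
contact_force: [0.5, -0.7, 0.3]
opening: 0.0128
grip_force: 0.0
```

Call:
jog_arm(deltas=[[0.7,[0.015,0,0.004],[0,0,0]],[0.7,[0.03,0,0.004],[0,0,0]],[0.7,[0.045,0.002,0.004],[0,0,0]],[0.7,[0.062,0.004,0.004],[0,0,0]],[0.7,[0.08,0.006,0.004],[0,0,0]],[0.7,[0.1,0.009,0.004],[0,0,0]],[0.7,[0.12,0.012,0.004],[0,0,0]],[0.7,[0.14,0.015,0.004],[0,0,0]],[0.7,[0.16,0.018,0.004],[0,0,0]],[0.7,[0.18,0.021,0.004],[0,0,0]],[0.7,[0.2,0.024,0.004],[0,0,0]],[0.7,[0.22,0.027,0.004],[0,0,0]]])

```text
t: 10.32
tool_pos: [0.5359, -0.0198, 0.01]
tool_rot: [0.12, -3.139, -0.0]
contact_force: [-1.2, -0.2, -0.3]
opening: 0.0128
grip_force: 0.0
```

Call:
jog_arm(deltas=[[0.7,[0.02,0.003,0],[0,0,0]],[0.7,[0.04,0.006,0],[0,0,0]],[0.7,[0.06,0.009,0],[0,0,0]],[0.7,[0.08,0.012,0],[0,0,0]],[0.7,[0.1,0.015,0],[0,0,0]],[0.7,[0.12,0.018,0],[0,0,0]],[0.7,[0.14,0.021,0],[0,0,0]],[0.7,[0.16,0.024,0],[0,0,0]],[0.7,[0.18,0.027,0],[0,0,0]],[0.7,[0.2,0.03,0],[0,0,0]],[0.7,[0.21,0.032,0],[0,0,0]],[0.7,[0.21,0.032,0],[0,0,0]]])

```text
t: 11.32
tool_pos: [0.6201, -0.0071, 0.0103]
tool_rot: [-0.12, 3.139, -0.0]
contact_force: [0.0, 1.0, 0.6]
opening: 0.013
grip_force: 0.0
```

Call:
jog_arm(deltas=[[0.7,[-0.02,0,0],[0,0,0]],[0.7,[-0.04,-0.005,0.03],[0,0,0]],[0.7,[-0.06,0,0.12],[0,0,0]],[0.7,[-0.12,0.03,0.19],[0,0,0.02]],[0.7,[-0.19,0.1,0.2],[0,0,0.045]],[0.7,[-0.26,0.16,0.2],[0,0,0.045]],[0.7,[-0.33,0.23,0.2],[0,0,0.045]],[0.7,[-0.4,0.3,0.2],[0,0,0.045]],[0.7,[-0.455,0.36,0.2],[0,0,0.045]],[0.7,[-0.455,0.375,0.2],[0,0,0.045]],[0.7,[-0.455,0.375,0.2],[0,0,0.045]]])

```text
t: 12.23
tool_pos: [0.4353, 0.1439, 0.0897]
tool_rot: [0.346, -3.122, 0.0]
contact_force: [0.0, 0.1, 0.2]
opening: 0.0127
grip_force: 0.0
```

```bash
python3 - <<'E'
from h import *
im=ctrl.get_image("top")
for c in caps(im)[:6]: print(c)
o=ctrl.get_obs();print(o["t"],o["tool_pos"],o["tool_rot"])
E
```

```text
(155.5, array([ 454., -292.]), array([86., 16.]), 2)
(102.0, array([478., 145.]), array([23., 25.]), 15)
(166.0, array([ 461., -324.]), array([86., 16.]), 23)
(72.5, array([ 593., -286.]), array([22., 21.]), 44)
(120.0, array([643., -54.]), array([23., 31.]), 84)
(120.5, array([646.,  -6.]), array([30., 22.]), 1)
12.2833 [0.43641786 0.14302594 0.09004702] [-3.43996538e-01  3.12222492e+00 -7.56659514e-04]
```

Call:
jog_arm(deltas=[[0.7,[0.005,0.008,-0.06],[0,0,0]],[0.7,[0.005,0.01,-0.12],[0,0,0]],[0.7,[0.005,0.01,-0.17],[0,0,0]],[0.7,[0.005,0.01,-0.195],[0,0,0]],[0.7,[0.005,0.01,-0.201],[0,0,0]],[0.7,[0.015,0.01,-0.201],[0,0,0]],[0.7,[0.03,0.01,-0.201],[0,0,0]],[0.7,[0.045,0.01,-0.201],[0,0,0]],[0.7,[0.06,0.01,-0.201],[0,0,0]],[0.7,[0.075,0.01,-0.201],[0,0,0]],[0.7,[0.09,0.01,-0.201],[0,0,0]],[0.7,[0.105,0.01,-0.201],[0,0,0]]])

```text
t: 13.28
tool_pos: [0.4801, 0.1469, 0.0101]
tool_rot: [-0.341, 3.122, -0.0]
contact_force: [-0.7, 0.2, 0.2]
opening: 0.0128
grip_force: 0.1
```

Call:
jog_arm(deltas=[[0.7,[0.015,-0.001,0],[0,0,-0.01]],[0.7,[0.03,-0.003,0],[0,0,-0.02]],[0.7,[0.045,-0.005,0],[0,0,-0.03]],[0.7,[0.06,-0.008,0],[0,0,-0.04]],[0.7,[0.075,-0.011,0],[0,0,-0.05]],[0.7,[0.09,-0.014,0],[0,0,-0.06]],[0.7,[0.105,-0.018,0],[0,0,-0.07]],[0.7,[0.12,-0.022,0],[0,0,-0.08]],[0.7,[0.13,-0.024,0],[0,0,-0.09]],[0.7,[0.14,-0.026,0],[0,0,-0.1]],[0.7,[0.14,-0.026,0],[0,0,-0.1]]])

```text
t: 14.2
tool_pos: [0.5362, 0.1363, 0.0099]
tool_rot: [0.153, 3.137, 0.0]
contact_force: [-0.4, -0.7, -0.5]
opening: 0.0129
grip_force: 0.0
```

Call:
jog_arm(deltas=[[0.7,[-0.02,0,0],[0,0,0]],[0.7,[-0.04,0,0.03],[0,0,0]],[0.7,[-0.05,0.01,0.12],[0,0,0]],[0.7,[-0.03,0.06,0.18],[0,0,0]],[0.7,[0.03,0.13,0.18],[0,0,0]],[0.7,[0.06,0.2,0.18],[0,0,0]],[0.7,[0.06,0.28,0.18],[0,0,0]],[0.7,[0.06,0.28,0.18],[0,0,0]],[0.7,[0.06,0.28,0.18],[0,0,0]]])

```text
t: 14.95
tool_pos: [0.5581, 0.2496, 0.0814]
tool_rot: [-0.146, -3.137, 0.001]
contact_force: [-0.0, -1.0, -0.2]
opening: 0.0128
grip_force: 0.0
```

```bash
python3 - <<'E'
from h import *
im=ctrl.get_image("top")
for c in caps(im)[:6]: print(c)
o=ctrl.get_obs();print(o["t"],o["tool_pos"],o["tool_rot"])
E
```

```text
(155.5, array([ 454., -292.]), array([86., 16.]), 2)
(164.0, array([ 461., -324.]), array([86., 16.]), 23)
(127.5, array([558., 132.]), array([32., 23.]), 84)
(77.0, array([ 593., -285.]), array([21., 22.]), 45)
(119.0, array([643., -54.]), array([23., 31.]), 84)
(120.5, array([646.,  -6.]), array([30., 22.]), 1)
15.0 [0.55804246 0.24858285 0.0811739 ] [-1.48397014e-01 -3.13696941e+00  1.26790156e-03]
```

Call:
jog_arm(deltas=[[0.7,[0.008,-0.08,0],[0,0,0]],[0.7,[0.008,-0.15,0],[0,0,0]],[0.7,[0.008,-0.155,-0.05],[0,0,0]],[0.7,[0.008,-0.155,-0.11],[0,0,0]],[0.7,[0.008,-0.155,-0.15],[0,0,0]],[0.7,[0.008,-0.155,-0.17],[0,0,0]],[0.7,[0.008,-0.155,-0.179],[0,0,0]],[0.7,[0.007,-0.165,-0.179],[0,0,0]],[0.7,[0.006,-0.18,-0.179],[0,0,0]],[0.7,[0.004,-0.195,-0.179],[0,0,0]],[0.7,[0.003,-0.21,-0.179],[0,0,0]],[0.7,[0.001,-0.225,-0.179],[0,0,0]]])

```text
t: 16.0
tool_pos: [0.5603, 0.158, 0.0113]
tool_rot: [0.152, 3.136, 0.001]
contact_force: [0.1, 1.3, 2.1]
opening: 0.013
grip_force: 0.9
```

Call:
jog_arm(deltas=[[0.7,[-0.002,-0.018,0],[0,0,0]],[0.7,[-0.004,-0.036,0],[0,0,0]],[0.7,[-0.006,-0.054,0],[0,0,0]],[0.7,[-0.008,-0.072,0],[0,0,0]],[0.7,[-0.01,-0.09,0],[0,0,0]],[0.7,[-0.012,-0.108,0],[0,0,0]],[0.7,[-0.013,-0.126,0],[0,0,0]],[0.7,[-0.015,-0.144,0],[0,0,0]],[0.7,[-0.017,-0.162,0],[0,0,0]],[0.7,[-0.018,-0.175,0],[0,0,0]],[0.7,[-0.018,-0.175,0],[0,0,0]]])

```text
t: 16.92
tool_pos: [0.553, 0.0875, 0.011]
tool_rot: [0.153, 3.136, 0.001]
contact_force: [-0.1, 2.1, 3.0]
opening: 0.0131
grip_force: 1.4
```

Call:
jog_arm(deltas=[[0.7,[0,0.02,0],[0,0,0]],[0.7,[0,0.05,0.03],[0,0,0]],[0.7,[-0.02,0.1,0.12],[0,0,0]],[0.7,[-0.06,0.17,0.18],[0,0,0]],[0.7,[-0.09,0.24,0.18],[0,0,0]],[0.7,[-0.09,0.3,0.18],[0,0,0]],[0.7,[-0.09,0.3,0.18],[0,0,0]],[0.7,[-0.09,0.3,0.18],[0,0,0]]])

```text
t: 17.58
tool_pos: [0.5154, 0.2098, 0.0822]
tool_rot: [-0.146, -3.138, 0.001]
contact_force: [-0.9, 0.0, -1.3]
opening: 0.0125
grip_force: 0.0
```

```bash
python3 - <<'E'
from h import *
im=ctrl.get_image("top")
for c in caps(im)[:6]: print(c)
for k in blobs(im,(50,100,60),(85,255,255),40)[:1]: print(cv2.minEnclosingCircle(k))
o=ctrl.get_obs();print(o["t"],o["tool_pos"],o["tool_rot"])
E
```

```text
(155.5, array([ 454., -292.]), array([86., 16.]), 2)
(163.0, array([ 461., -324.]), array([86., 16.]), 23)
(104.0, array([550.,  54.]), array([31., 23.]), 85)
(74.5, array([ 593., -286.]), array([22., 21.]), 44)
(119.0, array([643., -54.]), array([23., 31.]), 84)
(119.5, array([646.,  -6.]), array([30., 22.]), 1)
((280.0, 237.5), 7.159010887145996)
17.6333 [0.51555449 0.20879906 0.08188071] [-1.48770093e-01 -3.13714888e+00  1.64808814e-03]
```

Call:
jog_arm(deltas=[[0.7,[0,-0.1,0],[0,0,0]],[0.7,[0,-0.2,0],[0,0,0]],[0.7,[0,-0.29,0],[0,0,0]],[0.7,[0,-0.35,0],[0,0,0]],[0.7,[0,-0.384,0],[0,0,0]],[0.7,[0,-0.384,-0.02],[0,0,0]],[0.7,[0,-0.384,-0.08],[0,0,0]],[0.7,[0,-0.384,-0.13],[0,0,0]],[0.7,[0,-0.384,-0.165],[0,0,0]],[0.7,[0,-0.384,-0.18],[0,0,0]],[0.7,[0,-0.384,-0.18],[0,0,0]]])

```text
t: 18.55
tool_pos: [0.5142, 0.0549, 0.0077]
tool_rot: [-0.152, -3.133, 0.0]
contact_force: [-0.4, -0.0, -0.0]
opening: 0.0126
grip_force: 0.0
```

Call:
jog_arm(deltas=[[0.7,[0.015,-0.001,0.004],[0,0,0]],[0.7,[0.03,-0.003,0.004],[0,0,0]],[0.7,[0.045,-0.004,0.004],[0,0,0]],[0.7,[0.06,-0.006,0.004],[0,0,0]],[0.7,[0.08,-0.008,0.004],[0,0,0]],[0.7,[0.1,-0.01,0.004],[0,0,0]],[0.7,[0.12,-0.012,0.004],[0,0,0]],[0.7,[0.14,-0.014,0.004],[0,0,0]],[0.7,[0.16,-0.016,0.004],[0,0,0]],[0.7,[0.18,-0.018,0.004],[0,0,0]],[0.7,[0.2,-0.02,0.004],[0,0,0]],[0.7,[0.22,-0.022,0.004],[0,0,0]]])

```text
t: 19.55
tool_pos: [0.605, 0.0459, 0.0116]
tool_rot: [-0.152, -3.138, -0.0]
contact_force: [-1.1, -0.5, -0.4]
opening: 0.0125
grip_force: 0.1
```

Call:
jog_arm(deltas=[[0.7,[0.02,-0.002,0],[0,0,0]],[0.7,[0.04,-0.003,0],[0,0,0]],[0.7,[0.052,-0.004,0],[0,0,0]],[0.7,[0.055,-0.004,0],[0,0,0]],[0.7,[0.03,-0.003,0],[0,0,0]],[0.7,[0.01,0,0.03],[0,0,0]],[0.7,[0,0,0.12],[0,0,0]],[0.7,[-0.04,0.05,0.2],[0,0,0]],[0.7,[-0.1,0.15,0.25],[0,0,0]],[0.7,[-0.16,0.25,0.25],[0,0,0]],[0.7,[-0.2,0.35,0.25],[0,0,0]],[0.7,[-0.2,0.35,0.25],[0,0,0]]])

```text
t: 20.55
tool_pos: [0.521, 0.1894, 0.1122]
tool_rot: [-0.147, -3.138, -0.003]
contact_force: [0.7, -0.0, -1.1]
opening: 0.0132
grip_force: 0.0
```

```bash
python3 - <<'E'
from h import *
im=ctrl.get_image("top")
for c in caps(im)[:6]: print(c)
a=im[110:290,150:470]; b=ctrl.get_image("scene")[120:300,120:440]
cv2.imwrite("pics/c3.png",cv2.resize(np.vstack([a,b]),None,fx=1.6,fy=1.6)[...,::-1])
E
```

```text
(155.5, array([ 454., -292.]), array([86., 16.]), 2)
(163.0, array([ 461., -324.]), array([86., 16.]), 23)
(76.5, array([ 593., -286.]), array([23., 21.]), 44)
(119.5, array([643., -54.]), array([23., 31.]), 84)
(119.5, array([646.,  -6.]), array([30., 22.]), 1)
(101.0, array([649.,  44.]), array([23., 31.]), 1)
```

View pics/c3.png

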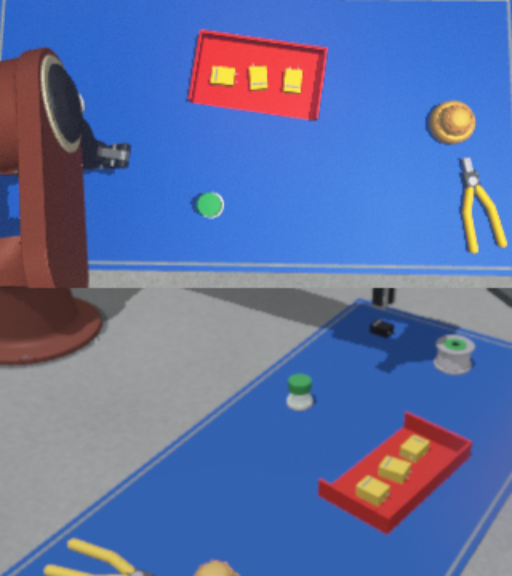

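All three capacitors lie well inside the tray, at (223,76), (258,77) and (293,80) in the crop. The jar, cleaner, cutters, spool and relay are in place, and the arm is clear of everything.

```bash
python3 -c "
from station import ctrl
print(ctrl.finish_job())"
```

```text
the job is handed in; nothing more can be done
None
```

I swept all three yellow capacitors wholly onto the tray floor, left the other items where they were, and handed the job in at about 21 s.

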